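# Make up two baking-class kit trays

## Robot

A 6-joint arm with a two-finger parallel gripper is mounted at the origin on the work surface. World frame = base frame: x ahead of the robot, y to its left, z up, the work surface at z = 0. Lengths are in m, angles in degrees, forces in N, time in s.
With the tool pointing down it reaches from about 0.4 to 0.825 m from the base axis. Payload 7 kg.
Tool frame: the origin (TCP) lies at the very end of the fingers, on their centre line; the grasp point (between the pads) lies 19 mm behind it; z points along the fingers, y is the line along which they close (so a half turn about z gives the same grasp; the last joint's range is limited). The gripper opens to 88 mm and grips with 3 to 60 N. Pads are 19 mm wide; open, the fingers measure 130 mm over their backs; the gripper's body (78 mm by 193 mm) begins 47 mm behind the grasp point.
Start: joints at [85.262, 20.546, 0.682, 0, -70.136, -16.507], TCP at [0.245, 0.629, 0.227] pointing down, gripper open.
Joint ranges: [-176.03, 176.03], [-82.01, 121.73], [-58.28, 71.71], [-173.87, 95.51], [-174.79, -0.11], [-173.66, 173.66]. Speed limits (degrees/s): [136.94, 136.94, 172.46, 180, 180, 180].

## Interface

Orientations are given as [roll, pitch, yaw] about the fixed x, y, z axes, in that order (R = Rz(yaw) Ry(pitch) Rx(roll)).
In Python, from plant import get_state, imaging, r, finder gives the robot as it stands.
- The arm moves only by the shell command python3 -m handwheel 'ROWS' [FORCE]. ROWS is JSON, a list of rows, each a list of 5 numbers: the closure, from 0 (fully open) to 1 (shut), then the shift along the world's x, y, z in cm, then the turn about the world's z in degrees. A call has 1 to 8 rows; each row is the pose to reach, as a shift and turn from the pose commanded when the call began; what a row does not reach only later rows make up. A row lasts 1/8 s, in which the tool goes at most 62.5 mm and 10.7 degrees, less where a joint would pass 70% of its speed; a pose out of reach is approached as far as the arm can. A call with a gripper value outside its range is refused whole. The fingers move at their own pace and stop on an object; FORCE is the grip in N (left out, the last holds). Time passes only in rows, so rows that repeat a pose let the fingers close. It gives the time, the measured TCP pose, the force, the opening and the grip force at its end, in the units of the state.
- get_state(): the state, without advancing time (a new reading comes with each control period).
- imaging.capture(name): name is "side" or "top" or "wrist"; returns (picture, depth): 420x560x3 uint8, red, green, blue; 420x560 float32, m along the optical axis (not along the pixel's ray), 0 where there is no reading.
- imaging.get_calibration(name): a dict with "fx", "fy", "cx", "cy" (pixels), "rvec" (rotation vector, rad) and "tvec" (3), from world to camera coordinates, as OpenCV has them; the wrist camera has in their place "hand_eye" (4x4, takes a point from camera to tool coordinates, whose origin is the TCP and whose axes are the flange's). Camera axes: x right, y down, z forward; pixel columns grow to the right and rows downward; lengths in m; the calibration is good to about 2 mm. The wrist camera is an equidistant fisheye: a pixel r from the principal point sees the ray r / f radians off the axis. A picture is of the moment at which its call begins: read the wrist's pose just before it. get_calibration takes no time and is no camera call.
- r.close_job(): hands the job in; it is judged then, once.
Trained networks look in the newest picture that a camera, given by its name, has taken for a name from the list of things; names that differ only in an ending like _2 or _b are one class to them, and where a whole thing is asked for, a point or a joint stands for the part that bears it (a point fixed in the world has none). Each returns a list of dicts, best first, with "p" (0 to 1); they miss things now and then, are a little off and sometimes report something else, mostly with a low value. They report only what shows in the picture. A call takes as long as a camera call.
- finder.cut_out(camera, query): "region" (420x560 bool, what is visible of it) and "pixel" ([column, row] in pixels, amid what is visible of it).
The state is a dict: "time_s": time; "joints": joint angles; "qd": joint speeds; "joint_torque": joint torques, N m; "tcp_pos": TCP position; "eef_rot": TCP orientation; "contact_force": force on the tool from outside, world axes, zero at the start; "moment": the same for the moment, N m; "gripper_width": finger opening in m; "gripper_force": force on a finger pad.
Only numpy, scipy, OpenCV 4.12 (cv2) and the standard library are available. Lean on these libraries where they do the work, as an engineer would, in place of code of your own. Each camera call takes 0.05 s, during which the arm holds its last target. There are 200 camera calls.

## Task

Make up the two kit trays for the baking class from the stock on the bench. Long tray, starting from the end with the tab: the timer, then the largest ring cutter, then the short jar; short tray, starting from the end with the tab: the smallest ring cutter, then the tall jar. Stand each one upright in the middle of its own compartment, and leave the medium cutter, the ramekin and the shaker standing where they are.

Things in the scene. Friction and masses are not known exactly. Their poses are not given: they have to be found in the camera images.
- long_tray: Long dark-steel kit tray, fixed: a row of three compartments, a lifting tab (30 x 50 mm) at one end only. 280 x 96 mm without tab. Origin: centre of the underside; x along the row AWAY from the tab, y across, z up. Compartment centres at x = -92 (tab end), 0, +92 mm, y = 0; each 88 mm square inside, floor 3 mm and tops of rims and dividers 11 mm above the bench. Left or right of the stock.
- short_tray: Short dark-steel kit tray, fixed, on the other side of the stock: same make, two compartments, 188 x 96 mm without tab. Origin: centre of the underside; x along the row AWAY from the tab, y across, z up. Compartment centres at x = -46 (tab end) and +46 mm, y = 0; each 88 mm square inside, floor 3 mm and tops of rims and dividers 11 mm above the bench.
- large_cutter: Largest of three plain bright-metal ring cutters (open tubes): 62 mm outside diameter, 48 mm high, wall 3 mm. Goes to the long tray. Origin: centre of the underside, z up. About 60 g. Starts upright on the bench in the stock between the trays.
- medium_cutter: Middle ring cutter: 50 mm outside diameter, 48 mm high, wall 3 mm. Stays where it is. Origin: centre of the underside, z up. About 60 g. Starts upright on the bench in the stock between the trays.
- small_cutter: Smallest ring cutter: 38 mm outside diameter, 48 mm high, wall 3 mm. Goes to the short tray. Origin: centre of the underside, z up. About 60 g. Starts upright on the bench in the stock between the trays.
- short_jar: Short, wide amber glass jar with a white lid: 52 mm diameter (lid 54), 60 mm high, the lid being the top 14 mm. Goes to the long tray. Origin: centre of the underside, z up. About 160 g. Starts upright on the bench in the stock between the trays.
- tall_jar: Tall, slim amber glass jar with a white lid: 40 mm diameter all the way up, 86 mm high. Goes to the short tray. Origin: centre of the underside, z up. About 120 g. Starts upright on the bench in the stock between the trays.
- timer: White kitchen timer: round body 56 mm in diameter and 40 mm high, with a narrower stepped dial and a black bar grip (32 x 8 mm) on top, 60 mm high in all. Goes to the long tray. Origin: centre of the underside, z up. About 140 g. Starts upright on the bench in the stock between the trays.
- ramekin: White ceramic ramekin, open at the top: 62 mm diameter at the rim, 42 mm high. Stays where it is. Origin: centre of the underside, z up. About 150 g. Starts upright on the bench in the stock between the trays.
- shaker: Steel sugar shaker with a domed, pierced top: 60 mm diameter, 95 mm high. Stays where it is. (The stock's nine things stand about 110 mm apart in three rows; the ninth is a flat fixed cork coaster 6 mm thick. Other things stand farther out, beyond and beside the trays.) Origin: centre of the underside, z up. About 200 g. Starts upright on the bench in the stock between the trays.

How it is judged:
By the outcome, as a careful person would: the job done as asked, in the order asked, and still so for the second after the job is handed in, with the robot touching nothing.
It also fails if it takes over 128 s, if anything falls off the work surface, if the arm or the gripper's body presses on something with over 40 N, if the wrist force passes 120 N, or if a joint passes its speed limit or range.

## Working session

There is one attempt and no reset: what is moved stays moved. The work goes in short steps, Python scripts to look and compute and a shell command to move; the robot and the scene stay as the last step left them, time stands still between calls to the robot, and variables do not carry over. Pictures are saved under pics/ and viewed, at most 14 in all, crops included, and the job is handed in when it is done.

```bash
mkdir -p pics; ls
cat > h.py <<'E'
import numpy as np, cv2
from plant import get_state, imaging, r, finder
def cal(n):
    c=imaging.get_calibration(n); return c
def world(n,u,v,d):
    c=cal(n); p=np.stack([(u-c['cx'])/c['fx']*d,(v-c['cy'])/c['fy']*d,d],-1)
    R=cv2.Rodrigues(np.array(c['rvec'],float))[0]
    return (p-np.array(c['tvec']).ravel())@R
def cloud(n,depth):
    v,u=np.mgrid[:420,:560]; return world(n,u,v,depth)
E
python3 - <<'E'
from h import *
p,d=imaging.capture('top'); cv2.imwrite('pics/top.png',p[:,:,::-1]); np.save('top_d.npy',d)
W=cloud('top',d)
for n in "long_tray short_tray large_cutter medium_cutter small_cutter short_jar tall_jar timer ramekin shaker".split():
    for q in finder.cut_out('top',n)[:3]:
        m=q['region']&(d>0); w=W[m]
        if len(w)<5: continue
        hi=w[w[:,2]>np.percentile(w[:,2],90)-.006]
        (c,rad)=cv2.minEnclosingCircle((hi[:,:2]*1000).astype(np.float32))
        rc=cv2.minAreaRect((w[:,:2]*1000).astype(np.float32))
        print(n,round(q['p'],2),[round(x) for x in q['pixel']],m.sum(),'top z',np.percentile(w[:,2],95).round(3),'c',np.round(c),round(rad),'rect',np.round(rc[0]),np.round(rc[1]),round(rc[2]))
p,d=imaging.capture('side'); cv2.imwrite('pics/side.png',p[:,:,::-1])
s=get_state(); print(s)
E
```

```text
pics
long_tray 0.71 [281, 263] 754 top z 0.095 c [452.   7.] 25 rect [453.   8.] [59. 58.] 72
long_tray 0.69 [426, 256] 6849 top z 0.012 c [ 473. -298.] 159 rect [ 472. -297.] [103. 314.] 81
short_tray 0.87 [146, 236] 4402 top z 0.012 c [523. 298.] 113 rect [528. 301.] [221.  98.] 7
large_cutter 0.63 [287, 229] 368 top z 0.049 c [552.  -1.] 31 rect [552.   1.] [63. 61.] 75
medium_cutter 0.55 [233, 204] 314 top z 0.049 c [565. 106.] 25 rect [569. 110.] [63. 47.] 45
small_cutter 0.84 [285, 160] 301 top z 0.049 c [671.  -0.] 19 rect [678.   1.] [52. 37.] 0
short_jar 0.96 [236, 163] 704 top z 0.062 c [666. 104.] 27 rect [672. 113.] [75. 52.] 55
tall_jar 0.82 [233, 268] 408 top z 0.088 c [447. 103.] 20 rect [447. 103.] [38. 37.] 44
timer 0.63 [345, 268] 637 top z 0.06 c [ 451. -117.] 16 rect [ 450. -117.] [54. 55.] 27
ramekin 0.64 [340, 160] 741 top z 0.042 c [ 674. -109.] 31 rect [ 674. -112.] [65. 60.] 79
ramekin 0.23 [284, 158] 258 top z 0.049 c [671.  -0.] 19 rect [680.   3.] [55. 35.] 10
shaker 0.76 [280, 263] 796 top z 0.095 c [452.   7.] 25 rect [457.  11.] [66. 63.] 0
{'time_s': 0.6, 'joints': array([ 8.52613346e+01,  2.05467262e+01,  6.79304590e-01, -8.61405219e-04,
       -7.01353464e+01, -1.65081728e+01]), 'qd': array([-0.05474638, -0.06954835, -0.00743721,  0.00534408, -0.12742194,
        0.02892036]), 'joint_torque': array([ 5.71705332e-04, -5.81991220e+01,  2.93183309e+01,  7.00006977e+00,
        1.23505082e-02, -1.67028145e-05]), 'tcp_pos': array([0.24459935, 0.62907588, 0.2265342 ]), 'eef_rot': array([ 1.79997116e+02, -9.79420239e-06, -2.12471309e+01]), 'contact_force': array([0.47540938, 0.14761804, 0.19325603]), 'moment': array([-0.06405789,  0.00659703,  0.03872937]), 'gripper_force': 0.0, 'gripper_width': 0.08779585260854202}
```

View pics/top.png

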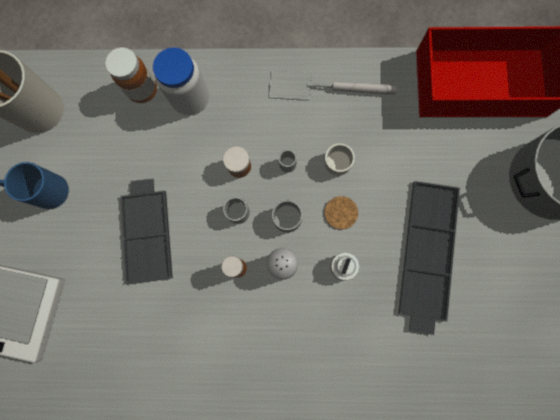

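View pics/side.png

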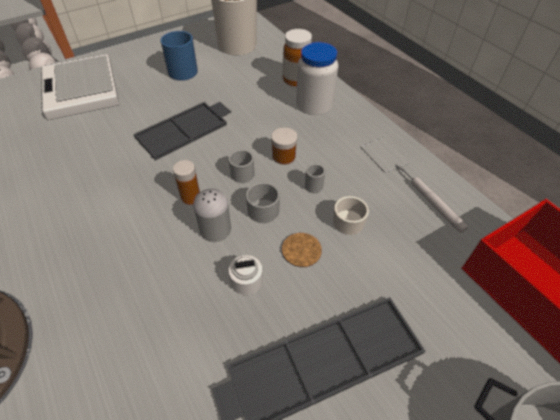

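The top view shows the tabs: long tray at (422,324), its near end, and short tray at (143,187), its far end. The stock matches the finder's labels, except for the spurious "long_tray" hit on the shaker at (281,263). Next I'll fit the trays and check for tall things around them.

```bash
cat > t.py <<'E'
from h import *
from scipy.optimize import minimize
p,d=imaging.capture('top'); W=cloud('top',d)
c=cal('top'); K=np.array([[c['fx'],0,c['cx']],[0,c['fy'],c['cy']],[0,0,1.]])
def fit(n,L,guess):
    q=[q for q in finder.cut_out('top',n) if q['region'].sum()>3000][0]['region'].astype(np.float32)
    h=L/2; o=np.array([[-h,-48],[h,-48],[h,48],[-h,48],[-h,25],[-h-30,25],[-h-30,-25],[-h,-25]])/1000
    def poly(g):
        a=g[2]; R=np.array([[np.cos(a),-np.sin(a)],[np.sin(a),np.cos(a)]])
        P=np.c_[o@R.T+g[:2],np.full(8,.009)]
        uv=cv2.projectPoints(P,np.array(c['rvec'],float),np.array(c['tvec'],float),K,None)[0][:,0]
        m=np.zeros((420,560),np.uint8); cv2.fillPoly(m,[np.round(uv*256).astype(np.int32)],255,cv2.LINE_AA,8); return m/255.
    f=lambda g:np.abs(poly(g)-q).sum()
    r_=minimize(f,guess,method='Nelder-Mead',options=dict(initial_simplex=np.array(guess)+np.array([[0,0,0],[.02,0,0],[0,.02,0],[0,0,.15]])))
    g=r_.x; u=np.array([np.cos(g[2]),np.sin(g[2])])
    print(n,g[:2].round(4),np.degrees(g[2]).round(1),'err',round(r_.fun),'of',q.sum())
    for s in ([-92,0,92] if L>200 else [-46,46]): print('  ',(g[:2]+u*s/1000).round(4))
fit('long_tray',280,[.485,-.297,np.radians(-9)])
fit('short_tray',188,[.515,.298,np.radians(180+7)])
hi=W[(d>0)&(W[...,2]>.08)]
H,xe,ye=np.histogram2d(hi[:,0],hi[:,1],bins=[np.arange(.2,1,.05),np.arange(-.6,.65,.05)])
for i,j in np.argwhere(H>5): print((xe[i].round(2),ye[j].round(2)),end=' ')
E
python3 t.py
```

```text
long_tray [ 0.4868 -0.296 ] -8.5 err 169 of 7015.0
   [ 0.3958 -0.2824]
   [ 0.4868 -0.296 ]
   [ 0.5777 -0.3096]
short_tray [0.513  0.2988] 187.6 err 189 of 4332.0
   [0.5586 0.3049]
   [0.4674 0.2927]
(np.float64(0.4), np.float64(-0.05)) (np.float64(0.4), np.float64(0.0)) (np.float64(0.4), np.float64(0.05)) (np.float64(0.4), np.float64(0.1)) (np.float64(0.45), np.float64(-0.05)) (np.float64(0.45), np.float64(0.0)) (np.float64(0.45), np.float64(0.05)) (np.float64(0.45), np.float64(0.1)) (np.float64(0.55), np.float64(-0.55)) (np.float64(0.55), np.float64(-0.5)) (np.float64(0.55), np.float64(-0.45)) (np.float64(0.55), np.float64(0.45)) (np.float64(0.55), np.float64(0.5)) (np.float64(0.55), np.float64(0.55)) (np.float64(0.6), np.float64(-0.5)) (np.float64(0.6), np.float64(-0.45)) (np.float64(0.6), np.float64(0.45)) (np.float64(0.6), np.float64(0.5)) (np.float64(0.6), np.float64(0.55)) (np.float64(0.65), np.float64(-0.5)) (np.float64(0.7), np.float64(-0.55)) (np.float64(0.7), np.float64(-0.5)) (np.float64(0.7), np.float64(0.5)) (np.float64(0.7), np.float64(0.55)) (np.float64(0.75), np.f
[... 517 characters left out ...]
t64(0.25)) (np.float64(0.8), np.float64(0.3)) (np.float64(0.8), np.float64(0.35)) (np.float64(0.8), np.float64(0.5)) (np.float64(0.8), np.float64(0.55)) (np.float64(0.85), np.float64(-0.3)) (np.float64(0.85), np.float64(0.15)) (np.float64(0.85), np.float64(0.2)) (np.float64(0.85), np.float64(0.25)) (np.float64(0.85), np.float64(0.3)) (np.float64(0.85), np.float64(0.35)) (np.float64(0.85), np.float64(0.5)) (np.float64(0.85), np.float64(0.55)) (np.float64(0.9), np.float64(-0.6)) (np.float64(0.9), np.float64(-0.55)) (np.float64(0.9), np.float64(-0.5)) (np.float64(0.9), np.float64(-0.45)) (np.float64(0.9), np.float64(-0.4)) (np.float64(0.9), np.float64(-0.35)) (np.float64(0.9), np.float64(-0.3))
```

```bash
python3 -m handwheel '[[0.3,20.2,-52.6,0,21.2],[0.3,20.2,-52.6,0,21.2],[0.3,20.2,-52.6,0,21.2],[0.3,20.2,-52.6,0,21.2],[0.3,20.2,-52.6,0,21.2],[0.3,20.2,-52.6,0,21.2],[0.3,20.2,-52.6,0,21.2],[0.3,20.2,-52.6,0,21.2]]' 20; python3 -m handwheel '[[0.3,0,0,0,0],[0.3,0,0,0,0],[0.3,0,0,0,0]]'
python3 - <<'E'
from h import *
p,d=imaging.capture('wrist'); cv2.imwrite('pics/w1.png',p[:,:,::-1])
print(cal('wrist'))
E
```

```text
time_s: 1.75
tcp_pos: [0.4242, 0.1605, 0.2271]
eef_rot: [-179.9, -0.1, -0.0]
contact_force: [1.5, 0.5, -0.0]
gripper_width: 0.0614
gripper_force: 0.0
time_s: 2.12
tcp_pos: [0.4237, 0.1633, 0.2266]
eef_rot: [-180.0, -0.0, 0.0]
contact_force: [-0.6, -0.1, 0.3]
gripper_width: 0.0616
gripper_force: 0.0
{'fx': 325.19226210127806, 'fy': 325.19226210127806, 'cx': 284.8084301935025, 'cy': 210.86874802237324, 'hand_eye': array([[ 5.31079493e-04, -9.55037479e-01, -2.96484622e-01,
         8.05883856e-02],
       [ 9.99998576e-01,  3.22635892e-05,  1.68732461e-03,
        -6.87157799e-04],
       [-1.60189259e-03, -2.96485096e-01,  9.55036136e-01,
        -1.57889931e-01],
       [ 0.00000000e+00,  0.00000000e+00,  0.00000000e+00,
         1.00000000e+00]])}
```

View pics/w1.png

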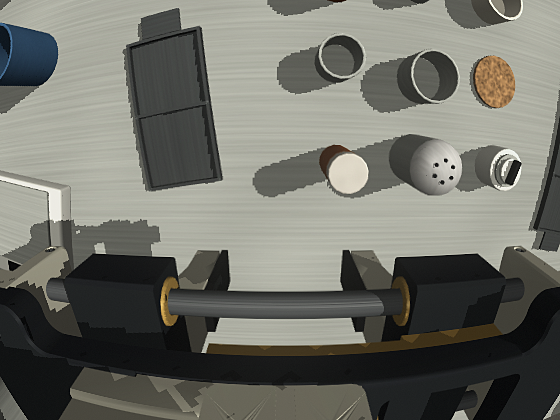

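The wrist view shows the tall jar at (347,170), the shaker at (435,165) and the timer at (505,170), with the short tray's tab at the far end. I'll measure the same things with the wrist camera.

```bash
cat >> h.py <<'E'
def wcloud(s,d):
    from scipy.spatial.transform import Rotation as Ro
    c=cal('wrist'); v,u=np.mgrid[:420,:560]; x=(u-c['cx'])/c['fx']; y=(v-c['cy'])/c['fy']; t=np.hypot(x,y)+1e-9
    k=np.tan(np.minimum(t,1.5))/t; P=np.stack([x*k*d,y*k*d,d,np.ones_like(d)],-1)@np.array(c['hand_eye']).T
    return P[...,:3]@Ro.from_euler('xyz',s['eef_rot'],degrees=True).as_matrix().T+s['tcp_pos']
def look(names):
    s=get_state(); p,d=imaging.capture('wrist'); W=wcloud(s,d)
    print('tcp',s['tcp_pos'].round(4),s['eef_rot'].round(1))
    for n in names:
        for q in finder.cut_out('wrist',n)[:1]:
            w=W[q['region']&(d>0)]; zt=np.percentile(w[:,2],90); hi=w[w[:,2]>zt-.005]
            c,rad=cv2.minEnclosingCircle((hi[:,:2]*1000).astype(np.float32))
            print(n,round(q['p'],2),[round(x) for x in q['pixel']],'z',zt.round(3),'c',np.round(c),round(rad,1),'shift cm',np.round((np.array(c)/1000-s['tcp_pos'][:2])*100,1))
    return p
E
python3 -c "
from h import *
look(['tall_jar','timer','large_cutter','small_cutter','short_jar'])"
```

```text
tcp [0.4236 0.1634 0.2266] [-1.8e+02 -0.0e+00  1.0e-01]
tall_jar 0.85 [342, 171] z 0.087 c [449. 104.] 20.2 shift cm [ 2.5 -6. ]
timer 0.93 [498, 165] z 0.055 c [ 452. -116.] 16.6 shift cm [  2.8 -28. ]
large_cutter 0.7 [442, 77] z 0.048 c [554.  -0.] 31.2 shift cm [ 13.  -16.4]
small_cutter 0.37 [417, 1] z 0.013 c [655.   0.] 6.3 shift cm [ 23.1 -16.3]
```

```bash
python3 -m handwheel '[[0.3,2.4,-6,0,0],[0.3,2.4,-6,0,0],[0.3,2.4,-6,-6,0],[0.3,2.4,-6,-12,0],[0.3,2.4,-6,-16,0],[0.3,2.4,-6,-18.2,0],[0.3,2.4,-6,-18.2,0],[0.3,2.4,-6,-18.2,0]]' 20; python3 -m handwheel '[[0.8,0,0,0,0],[0.8,0,0,0,0],[0.8,0,0,0,0],[0.8,0,0,0,0],[0.8,0,0,5,0],[0.8,0,0,10,0],[0.8,0,0,16,0],[0.8,0,0,16,0]]'
```

```text
time_s: 3.48
tcp_pos: [0.4485, 0.103, 0.0454]
eef_rot: [-180.0, -0.1, -0.0]
contact_force: [0.4, -0.0, 0.4]
gripper_width: 0.0617
gripper_force: 0.0
time_s: 4.47
tcp_pos: [0.4502, 0.1036, 0.209]
eef_rot: [-179.7, -0.4, -0.0]
contact_force: [0.1, 0.5, -2.7]
gripper_width: 0.0395
gripper_force: 20.0
```

```bash
python3 -m handwheel '[[0.8,1.9,18.9,0,7.6],[0.8,1.9,18.9,0,7.6],[0.8,1.9,18.9,0,7.6],[0.8,1.9,18.9,0,7.6],[0.8,1.9,18.9,-5,7.6],[0.8,1.9,18.9,-10,7.6],[0.8,1.9,18.9,-13.5,7.6],[0.8,1.9,18.9,-13.5,7.6]]'; python3 -m handwheel '[[0.8,0,0,-0.8,0],[0.8,0,0,-1.5,0],[0.8,0,0,-2.2,0],[0.8,0,0,-2.2,0]]'
```

```text
time_s: 5.48
tcp_pos: [0.4648, 0.2886, 0.0663]
eef_rot: [179.7, 0.3, 7.5]
contact_force: [-0.4, 0.5, -0.2]
gripper_width: 0.0396
gripper_force: 20.0
time_s: 5.98
tcp_pos: [0.4671, 0.2917, 0.0479]
eef_rot: [-180.0, -0.0, 7.6]
contact_force: [0.4, -1.3, -1.0]
gripper_width: 0.0398
gripper_force: 20.0
```

```bash
python3 -m handwheel '[[0.2,0,0,0,0],[0.2,0,0,0,0],[0.2,0,0,0,0],[0.2,0,0,6,0],[0.2,0,0,12,0],[0.2,0,0,15,0],[0.2,6,-8,15,0],[0.2,12,-15,15,-7.6]]'; python3 -m handwheel '[[0.2,8.4,-14.2,0,0],[0.2,8.4,-14.2,0,0],[0.2,8.4,-14.2,0,0],[0.2,8.4,-14.2,0,0],[0.2,8.4,-14.2,0,0]]'; python3 -c "
from h import *
look(['small_cutter','short_jar','large_cutter'])"
```

```text
time_s: 6.98
tcp_pos: [0.5448, 0.1929, 0.1986]
eef_rot: [-179.9, -0.1, -0.0]
contact_force: [0.7, 1.0, -0.4]
gripper_width: 0.0704
gripper_force: 0.0
time_s: 7.6
tcp_pos: [0.6279, 0.051, 0.1973]
eef_rot: [180.0, 0.0, -0.1]
contact_force: [-0.1, 0.5, -0.8]
gripper_width: 0.0695
gripper_force: 0.0
tcp [0.6279 0.051  0.1973] [ 1.8e+02  0.0e+00 -1.0e-01]
small_cutter 0.96 [342, 154] z 0.048 c [674.  -1.] 19.0 shift cm [ 4.6 -5.2]
short_jar 0.83 [231, 153] z 0.06 c [668. 104.] 27.1 shift cm [4.  5.3]
large_cutter 0.86 [334, 263] z 0.048 c [581.   3.] 57.3 shift cm [-4.7 -4.8]
```

```bash
python3 -m handwheel '[[0.2,4.5,-5.2,0,0],[0.2,4.5,-5.2,0,0],[0.2,4.5,-5.2,-5,0],[0.2,4.5,-5.2,-10,0],[0.2,4.5,-5.2,-15,0],[0.2,4.5,-5.2,-17.9,0],[0.2,4.5,-5.2,-17.9,0],[0.2,4.5,-5.2,-17.9,0]]' 15; python3 -m handwheel '[[0.8,0,0,0,0],[0.8,0,0,0,0],[0.8,0,0,0,0],[0.8,0,0,0,0],[0.8,0,0,0,0],[0.8,0,0,6,0],[0.8,0,0,12,0],[0.8,0,0,18,0]]'
```

```text
time_s: 8.8
tcp_pos: [0.6741, -0.0002, 0.0201]
eef_rot: [-180.0, -0.1, 0.0]
contact_force: [0.4, 0.6, 0.2]
gripper_width: 0.07
gripper_force: 0.0
time_s: 9.8
tcp_pos: [0.6728, -0.0009, 0.2001]
eef_rot: [180.0, 0.0, -0.0]
contact_force: [0.1, -0.2, -0.6]
gripper_width: 0.0375
gripper_force: 15.0
```

```bash
python3 -m handwheel '[[0.8,-11.4,30.6,0,7.6],[0.8,-11.4,30.6,0,7.6],[0.8,-11.4,30.6,0,7.6],[0.8,-11.4,30.6,0,7.6],[0.8,-11.4,30.6,0,7.6],[0.8,-11.4,30.6,0,7.6],[0.8,-11.4,30.6,-6,7.6],[0.8,-11.4,30.6,-12,7.6]]'; python3 -m handwheel '[[0.8,0,0,-2,0],[0.8,0,0,-4,0],[0.8,0,0,-5,0],[0.8,0,0,-5.6,0],[0.8,0,0,-5.6,0]]'
```

```text
time_s: 10.8
tcp_pos: [0.5593, 0.3055, 0.0778]
eef_rot: [-179.9, -0.1, 7.6]
contact_force: [0.2, 0.3, -1.1]
gripper_width: 0.0376
gripper_force: 15.0
time_s: 11.42
tcp_pos: [0.5594, 0.3051, 0.0229]
eef_rot: [-180.0, -0.0, 7.6]
contact_force: [0.7, -0.1, 0.1]
gripper_width: 0.0371
gripper_force: 15.0
```

```bash
python3 -m handwheel '[[0.2,0,0,0,0],[0.2,0,0,0,0],[0.2,0,0,0,0],[0.2,0,0,6,0],[0.2,0,0,12,0],[0.2,0,0,17.5,0],[0,4,-6,17.5,0],[0,8,-12,17.5,-7.6]]'; python3 -m handwheel '[[0,2.8,-8.1,0,0],[0,2.8,-8.1,0,0],[0,2.8,-8.1,0,0],[0,2.8,-8.1,0,0]]'; python3 -c "
from h import *
p=look(['short_jar']); p,d=imaging.capture('top'); cv2.imwrite('pics/t2.png',cv2.resize(p[130:330,90:390,::-1],(750,500)))
"
```

```text
time_s: 12.42
tcp_pos: [0.6292, 0.201, 0.1992]
eef_rot: [-179.9, -0.1, -0.1]
contact_force: [0.7, 0.9, -0.5]
gripper_width: 0.0841
gripper_force: 0.0
time_s: 12.92
tcp_pos: [0.6563, 0.1208, 0.1976]
eef_rot: [-180.0, -0.0, -0.0]
contact_force: [-0.0, 0.2, 0.0]
gripper_width: 0.0876
gripper_force: 0.0
tcp [0.6563 0.1208 0.1976] [-180.   -0.   -0.]
short_jar 0.95 [301, 184] z 0.061 c [669. 105.] 26.8 shift cm [ 1.2 -1.6]
```

View pics/t2.png

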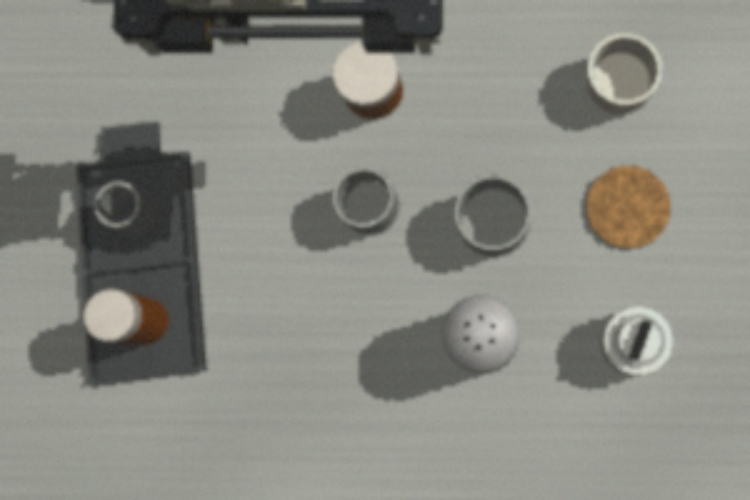

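The short tray now holds the small cutter at its tab end (118,203) and the tall jar in the other compartment (115,315), both standing. The short jar is next.

```bash
python3 -m handwheel '[[0,1.1,-1.6,0,0],[0,1.1,-1.6,-5,0],[0,1.1,-1.6,-10,0],[0,1.1,-1.6,-15,0],[0,1.1,-1.6,-17.7,0],[0,1.1,-1.6,-17.7,0],[0,1.1,-1.6,-17.7,0]]' 20; python3 -m handwheel '[[0.8,0,0,0,0],[0.8,0,0,0,0],[0.8,0,0,0,0],[0.8,0,0,0,0],[0.8,0,0,0,0],[0.8,0,0,6,0],[0.8,0,0,12,0],[0.8,0,0,18,0]]'
```

```text
time_s: 13.95
tcp_pos: [0.6686, 0.1044, 0.0218]
eef_rot: [-180.0, -0.1, -0.0]
contact_force: [-0.1, 0.3, 1.2]
gripper_width: 0.0878
gripper_force: 0.0
time_s: 14.95
tcp_pos: [0.667, 0.104, 0.2019]
eef_rot: [180.0, 0.1, -0.0]
contact_force: [1.5, 0.9, -2.2]
gripper_width: 0.0531
gripper_force: 20.0
```

```bash
python3 -m handwheel '[[0.8,-8.9,-41.4,0,-8.5],[0.8,-8.9,-41.4,0,-8.5],[0.8,-8.9,-41.4,0,-8.5],[0.8,-8.9,-41.4,0,-8.5],[0.8,-8.9,-41.4,0,-8.5],[0.8,-8.9,-41.4,0,-8.5],[0.8,-8.9,-41.4,0,-8.5],[0.8,-8.9,-41.4,0,-8.5]]'; python3 -m handwheel '[[0.8,0,0,-5,0],[0.8,0,0,-10,0],[0.8,0,0,-14,0],[0.8,0,0,-16,0],[0.8,0,0,-17,0],[0.8,0,0,-17.7,0],[0.8,0,0,-17.7,0]]'
```

```text
time_s: 15.95
tcp_pos: [0.5768, -0.313, 0.1997]
eef_rot: [-180.0, 0.1, -8.8]
contact_force: [-0.8, 1.2, -2.4]
gripper_width: 0.0535
gripper_force: 20.0
time_s: 16.82
tcp_pos: [0.5792, -0.3098, 0.0244]
eef_rot: [180.0, -0.1, -8.5]
contact_force: [0.9, 0.3, -1.5]
gripper_width: 0.0533
gripper_force: 20.0
```

```bash
python3 -m handwheel '[[0,0,0,0,0],[0,0,0,0,0],[0,0,0,0,0],[0,0,0,6,0],[0,0,0,12,0],[0,0,0,17.5,0],[0,-1,6,17.5,0],[0,-2,12,17.5,8.5]]'; python3 -m handwheel '[[0,-4,18,0,0],[0,-4,18,0,0],[0,-4,18,0,0],[0,-4,18,0,0],[0,-4,18,0,0]]'; python3 -c "
from h import *
look(['large_cutter','timer'])"
```

```text
time_s: 17.82
tcp_pos: [0.5583, -0.1891, 0.1994]
eef_rot: [-180.0, -0.1, -0.0]
contact_force: [1.3, 0.2, -0.1]
gripper_width: 0.0876
gripper_force: 0.0
time_s: 18.45
tcp_pos: [0.5185, -0.0096, 0.1989]
eef_rot: [-180.0, -0.0, 0.0]
contact_force: [0.6, -0.6, -0.3]
gripper_width: 0.0875
gripper_force: 0.0
tcp [ 0.5185 -0.0096  0.1989] [-180.   -0.    0.]
large_cutter 0.82 [276, 178] z 0.048 c [555.  -1.] 30.8 shift cm [3.6 0.9]
timer 0.85 [374, 236] z 0.048 c [490. -96.] 57.2 shift cm [-2.8 -8.6]
```

```bash
python3 -m handwheel '[[0,3.5,0.9,0,0],[0,3.5,0.9,0,0],[0,3.5,0.9,-6,0],[0,3.5,0.9,-11,0],[0,3.5,0.9,-16,0],[0,3.5,0.9,-18,0],[0,3.5,0.9,-18,0],[0,3.5,0.9,-18,0]]' 15; python3 -m handwheel '[[0.8,0,0,0,0],[0.8,0,0,0,0],[0.8,0,0,0,0],[0.8,0,0,0,0],[0.8,0,0,0,0],[0.8,0,0,6,0],[0.8,0,0,12,0],[0.8,0,0,18,0]]'
```

```text
time_s: 19.6
tcp_pos: [0.5541, -0.0013, 0.0195]
eef_rot: [-180.0, -0.1, -0.1]
contact_force: [0.0, 0.3, 0.1]
gripper_width: 0.0874
gripper_force: 0.0
time_s: 20.6
tcp_pos: [0.553, -0.0009, 0.2002]
eef_rot: [180.0, 0.0, -0.0]
contact_force: [2.3, 1.5, -0.9]
gripper_width: 0.0621
gripper_force: 15.0
```

```bash
python3 -m handwheel '[[0.8,-6.7,-29.5,0,-8.5],[0.8,-6.7,-29.5,0,-8.5],[0.8,-6.7,-29.5,0,-8.5],[0.8,-6.7,-29.5,0,-8.5],[0.8,-6.7,-29.5,0,-8.5],[0.8,-6.7,-29.5,0,-8.5],[0.8,-6.7,-29.5,0,-8.5]]'; python3 -m handwheel '[[0.8,0,0,-5,0],[0.8,0,0,-10,0],[0.8,0,0,-14,0],[0.8,0,0,-16,0],[0.8,0,0,-17,0],[0.8,0,0,-17.6,0],[0.8,0,0,-17.6,0]]'
```

```text
time_s: 21.48
tcp_pos: [0.4861, -0.2959, 0.1981]
eef_rot: [-180.0, 0.0, -8.6]
contact_force: [0.4, -0.2, -0.8]
gripper_width: 0.0619
gripper_force: 15.0
time_s: 22.35
tcp_pos: [0.487, -0.2956, 0.023]
eef_rot: [180.0, -0.0, -8.5]
contact_force: [-0.9, -0.2, -0.4]
gripper_width: 0.0623
gripper_force: 15.0
```

```bash
python3 -m handwheel '[[0,0,0,0,0],[0,0,0,0,0],[0,0,0,0,0],[0,0,0,6,0],[0,0,0,12,0],[0,0,0,17.5,0],[0,-3.6,6,17.5,-10],[0,-7,12,17.5,-20]]'; python3 -m handwheel '[[0,3.4,5.9,0,-61.5],[0,3.4,5.9,0,-61.5],[0,3.4,5.9,0,-61.5],[0,3.4,5.9,0,-61.5],[0,3.4,5.9,0,-61.5],[0,3.4,5.9,0,-61.5],[0,3.4,5.9,0,-61.5]]'; python3 -c "
from h import *
p=look(['timer','shaker']);p,d=imaging.capture('top'); cv2.imwrite('pics/t3.png',cv2.resize(p[130:330,200:500,::-1],(750,500)))"
```

```text
time_s: 23.35
tcp_pos: [0.4246, -0.1901, 0.1982]
eef_rot: [-179.9, -0.1, -28.4]
contact_force: [1.5, 1.3, 0.8]
gripper_width: 0.0877
gripper_force: 0.0
time_s: 24.22
tcp_pos: [0.4592, -0.1319, 0.1978]
eef_rot: [-180.0, 0.0, -89.4]
contact_force: [-0.1, -0.4, 0.8]
gripper_width: 0.0879
gripper_force: 0.0
tcp [ 0.4592 -0.1319  0.1978] [-180.     0.   -89.4]
timer 0.75 [287, 201] z 0.057 c [ 452. -118.] 16.1 shift cm [-0.7  1.4]
shaker 0.65 [287, 326] z 0.093 c [453. -72.] 91.8 shift cm [-0.7  6. ]
```

View pics/t3.png

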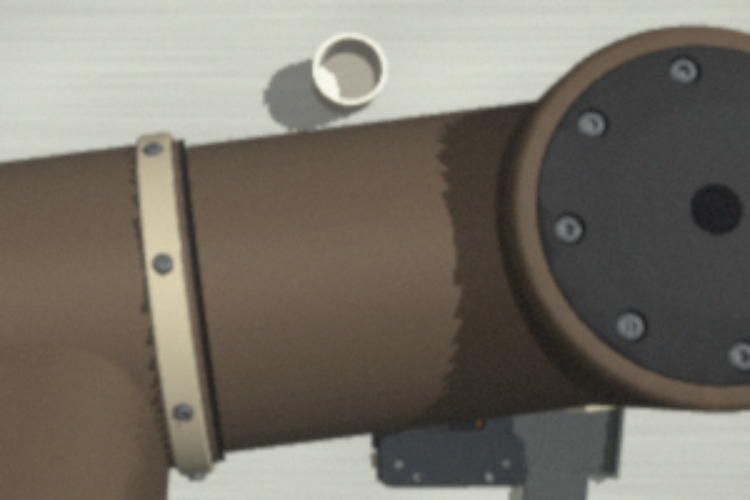

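The arm hides most of that picture; only the untouched ramekin shows, at (349,68). The wrist camera gives the timer at (0.452, -0.118), so I'll go ahead.

```bash
python3 -m handwheel '[[0,-0.7,1.4,0,-0.6],[0,-0.7,1.4,0,-0.6],[0,-0.7,1.4,-6,-0.6],[0,-0.7,1.4,-11,-0.6],[0,-0.7,1.4,-16,-0.6],[0,-0.7,1.4,-18,-0.6],[0,-0.7,1.4,-18,-0.6],[0,-0.7,1.4,-18,-0.6]]' 20; python3 -m handwheel '[[0.8,0,0,0,0],[0.8,0,0,0,0],[0.8,0,0,0,0],[0.8,0,0,0,0],[0.8,0,0,0,0],[0.8,0,0,6,0],[0.8,0,0,12,0],[0.8,0,0,18,0]]'
```

```text
time_s: 25.42
tcp_pos: [0.4532, -0.1179, 0.0185]
eef_rot: [-179.9, -0.0, -90.0]
contact_force: [0.1, 0.4, -0.1]
gripper_width: 0.0875
gripper_force: 0.0
time_s: 26.42
tcp_pos: [0.4517, -0.1178, 0.1994]
eef_rot: [180.0, 0.0, -90.1]
contact_force: [1.1, 1.1, -1.3]
gripper_width: 0.0554
gripper_force: 20.0
```

```bash
python3 -m handwheel '[[0.8,-5.6,-16.4,0,81.5],[0.8,-5.6,-16.4,0,81.5],[0.8,-5.6,-16.4,0,81.5],[0.8,-5.6,-16.4,0,81.5],[0.8,-5.6,-16.4,0,81.5],[0.8,-5.6,-16.4,0,81.5],[0.8,-5.6,-16.4,0,81.5],[0.8,-5.6,-16.4,0,81.5]]'; python3 -m handwheel '[[0.8,0,0,0,0],[0.8,0,0,-5,0],[0.8,0,0,-10,0],[0.8,0,0,-14,0],[0.8,0,0,-16,0],[0.8,0,0,-17,0],[0.8,0,0,-17.6,0],[0.8,0,0,-17.6,0]]'
```

```text
time_s: 27.42
tcp_pos: [0.396, -0.2817, 0.1972]
eef_rot: [-180.0, 0.0, -8.7]
contact_force: [-0.2, 0.1, -1.4]
gripper_width: 0.0553
gripper_force: 20.0
time_s: 28.42
tcp_pos: [0.3966, -0.2819, 0.022]
eef_rot: [180.0, -0.0, -9.1]
contact_force: [0.0, -0.1, -0.7]
gripper_width: 0.0553
gripper_force: 20.0
```

Release it, back off to the side near the robot, then check everything from the top camera.

```bash
python3 -m handwheel '[[0,0,0,0,0],[0,0,0,0,0],[0,0,0,0,0],[0,0,0,6,0],[0,0,0,12,0],[0,0,0,17.5,0],[0,-2,-6,20,0],[0,-5,-12,22,0]]'; python3 -m handwheel '[[0,-12,-15,0,0],[0,-12,-15,0,0],[0,-12,-15,0,0],[0,-12,-15,0,0],[0,-12,-15,0,0]]'; python3 t.py | head -7;  python3 - <<'E'
from h import *
p,d=imaging.capture('top'); cv2.imwrite('pics/t4.png',p[:,:,::-1]); W=cloud('top',d)
for n in "large_cutter medium_cutter small_cutter short_jar tall_jar timer ramekin shaker".split():
    for q in finder.cut_out('top',n)[:1]:
        w=W[q['region']&(d>0)]; zt=np.percentile(w[:,2],90); hi=w[w[:,2]>zt-.006]
        c,rad=cv2.minEnclosingCircle((hi[:,:2]*1000).astype(np.float32)); print(n,round(q['p'],2),[round(x) for x in q['pixel']],zt.round(3),np.round(c),round(rad))
E
```

```text
time_s: 29.42
tcp_pos: [0.3523, -0.3917, 0.2401]
eef_rot: [179.9, -0.2, -8.9]
contact_force: [1.5, -0.4, -0.6]
gripper_width: 0.0875
gripper_force: 0.0
time_s: 30.05
tcp_pos: [0.2312, -0.5408, 0.2376]
eef_rot: [-180.0, 0.0, -9.2]
contact_force: [-0.1, 0.9, -0.5]
gripper_width: 0.0878
gripper_force: 0.0
long_tray [ 0.4867 -0.2961] -8.5 err 2293 of 4788.0
   [ 0.3957 -0.2825]
   [ 0.4867 -0.2961]
   [ 0.5777 -0.3097]
short_tray [0.5113 0.2983] 187.3 err 1028 of 3579.0
   [0.5569 0.3041]
   [0.4656 0.2924]
large_cutter 0.63 [441, 249] 0.051 [ 486. -295.] 31
medium_cutter 0.86 [234, 203] 0.048 [564. 105.] 25
small_cutter 0.75 [136, 215] 0.05 [557. 306.] 19
short_jar 0.58 [438, 201] 0.065 [ 578. -308.] 27
tall_jar 0.68 [138, 256] 0.09 [465. 292.] 20
timer 0.83 [430, 297] 0.056 [ 397. -281.] 18
ramekin 0.95 [338, 160] 0.042 [ 674. -108.] 31
shaker 0.85 [281, 265] 0.094 [454.   7.] 25
```

View pics/t4.png

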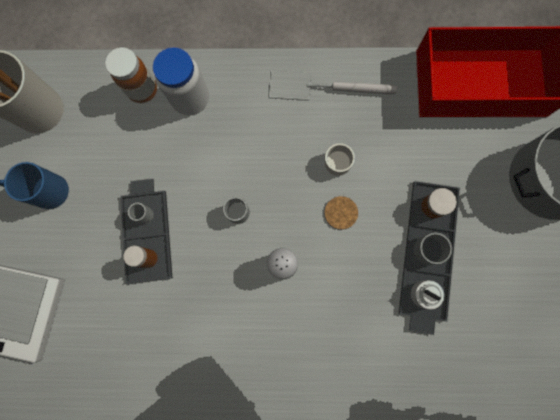

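All five stand within about 2 mm of their compartment centres, in the right order from the tabs at (422,324) and (143,187). The medium cutter, ramekin and shaker haven't moved.

```bash
python3 -c "
from plant import r; print(r.close_job())"
```

```text
the job is handed in; nothing more can be done
None
```

Both kit trays are made up in the order asked and handed in at about 30 s: all five items stand within about 2 mm of their compartment centres, and the medium cutter, ramekin and shaker are where they were.

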